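# Land a spring contact pin on a laser-diode carrier with coaxial coarse and fine knobs

### The job

Bring the spring contact pin down onto the pad of the laser-diode carrier that lies on the little platform: turn the big outer knob until you feel the pin just touch, no further, then press the pin in about two millimetres more with the small inner knob on top, so that it bears firmly but is not bottomed out. Move the pin only with the knobs, leave the carrier and everything else on the bench where they are, and let go.

Things in the scene. Friction and masses are not known exactly. Their poses are not given: they have to be found in the camera images.
- station: Contact station bolted to the bench: black base plate 240 x 200 mm, upright 40 mm aluminium column, 56 mm square black cap (top 215 mm above the bench), steel neck 26 mm wide and 28 mm tall, then the two coaxial knobs, axis vertical. Origin: knob axis at bench height; +x points to the head and platform (pin 100 mm from the axis). Nothing within 150 mm is higher than the cap but neck and knobs.
- coarse (a joint): Turn of the outer (coarse) knob, rad, growing clockwise seen from above; clockwise lowers the pin 60 mm per turn (9.55 mm per rad), so 0.4 to 2.9 rad to touch. Stays where it is left. Lowering takes about 0.05 Nm (friction 0.115 Nm less the head's weight); when the pin touches, the torque rises by about 0.11 Nm within 0.1 rad, and that rise, against the reading before, is the sign to go by.
- coarse_grip (a point): Centre of the outer knob, a black ribbed disc 56 mm in diameter and 18 mm high; on the axis at its half height, 252 mm above the bench. The fingers may reach past it down to the cap, 28 mm below its underside.
- fine (a joint): Turn of the inner (fine) knob, rad, starts at 0, grows clockwise seen from above; clockwise lowers the pin 4.8 mm per turn (0.764 mm per rad, so two millimetres are 2.6 rad). Turns lightly (0.02 Nm), and stays where it is left; it does not turn the outer knob, which only sinks by those millimetres along with the pin.
- fine_grip (a point): Point to grip the inner knob, a bare aluminium ribbed thimble 22 mm in diameter and 24 mm tall (269 to 293 mm above the bench), on a 12 mm shaft 8 mm above the outer knob. On the axis, 283 mm above the bench, 22 mm above the top of the outer knob.
- head: Contact head moved by the knobs: a black arm on the column's slide with an upright 16 mm brass barrel and a spring-loaded brass pin standing out below it. Origin on the barrel's axis; the pin's tip is 13 to 25 mm below it (the barrel is clamped differently each time) and 4 to 27 mm above the pad at the start. The pin gives at 12 N, then 1.5 N per mm more; bottomed after 5 mm.
- carrier: Copper laser-diode carrier lying loose on the platform under the pin, a 36 x 30 x 12 mm block with a 16 x 16 mm brass pad, whose top is 15 mm above the origin (centre of the underside); 120 g. The 60 x 60 mm platform is set to a different height each time.
- detector: Black finned power-meter head, a lying cylinder 76 mm in diameter and 85 mm long on a post, top 138 mm above the bench, on the +y side of the platform. Fixed. Origin: centre of its foot at bench height.
- hex_driver: Bystander: screwdriver-shaped hex driver 150 mm long, lying on the bench. Origin: under its middle.
- detector_cap: Bystander: flat black cap 72 mm in diameter, 12 mm high. Origin: centre of its underside.
- tray: Bystander: clear tray 110 x 80 x 22 mm with the two spare carriers. Origin: centre of its underside.
- spare_a: Bystander: a spare diode carrier in the tray. Origin: centre of its underside.
- spare_b: Bystander: the other spare diode carrier in the tray. Origin: centre of its underside.
- solvent: Bystander: white solvent bottle 52 mm in diameter, 130 mm tall. Origin: centre of its underside.
- goggles: Bystander: laser safety goggles with green lenses, 150 mm wide, 50 mm high. Origin: under the middle of the lenses.
- collar: Bystander: aluminium post collar 32 mm in diameter, 12 mm high, on the station's base plate beside the column. Origin: centre of its underside.

How it is judged:
By the outcome, as a careful person would: the job done as asked, in the order asked, and still so for the second after the job is handed in, with the robot touching nothing.
It also fails if it takes over 72 s, if anything falls off the work surface, if the arm or the gripper's body presses on something with over 40 N, if the wrist force passes 120 N, or if a joint passes its speed limit or range.

### The arm

A 6-joint arm with a two-finger parallel gripper is mounted at the origin on the work surface. World frame = base frame: x ahead of the robot, y to its left, z up, the work surface at z = 0. Lengths are in m, angles in rad, forces in N, time in s.
With the tool pointing down it reaches from about 0.25 to 0.725 m from the base axis. Payload 4 kg.
Tool frame: the origin (TCP) lies midway between the tips of the shut fingers; the grasp point (between the pads) lies 19 mm behind it; z points along the fingers, y is the direction in which the jaws open and shut (so a half turn about z gives the same grasp; the last joint's range is limited). The gripper opens to 85 mm and grips with 20 to 120 N. Pads are 22 mm wide; open, the fingers measure 114 mm over their backs; the gripper's body (76 mm by 85 mm) begins 54 mm behind the grasp point. The pads swing forward as they close: fully open they stand 13 mm farther back than shut.
Start: joints at [-1.338, 0.241, 0.005, 1.335, 0, 1.571], TCP at [0.115, -0.487, 0.231] pointing down, gripper open.
Joint ranges: [-2.72, 2.72], [-1.05, 1.87], [-1.09, 1.28], [-1.99, 2.15], [-1.42, 1.44], [-3.14, 3.14]. Speed limits (rad/s): [2.79, 2.79, 3.14, 3.14, 3.14, 3.14].

### API

Orientations are given as a unit quaternion [x, y, z, w].
In Python, from workcell import bot, eyes, job gives the robot as it stands.
- The arm moves only by the shell command python3 -m crank 'ROWS'. ROWS is a JSON object of lists of equal length, an entry for each row: "dr": the turn, a rotation vector about the tool's x, y, z in rad, a list of three; "travel": the shift along the tool's x, y, z in m, a list of three; "hand": the finger opening in m, from 0 to 0.0854. In form: {"dr": [[wx, wy, wz], ...], "travel": [[x, y, z], ...], "hand": [hand, ...]}. A call has 1 to 10 rows; each row is the pose to reach, as a shift and turn from the pose commanded when the call began, along the tool's axes at that moment; what a row does not reach only later rows make up. A row lasts 1/8 s, in which the tool goes at most 62.5 mm and 10.7 degrees, less where a joint would pass 70% of its speed; a pose out of reach is approached as far as the arm can. A call with a gripper value outside its range is refused whole. The fingers move at their own pace and stop on an object; the grip force is fixed at half the most. Time passes only in rows, so rows that repeat a pose let the fingers close. It gives the time, the measured TCP pose, the force and the opening at its end, in the units of the state.
- bot.get_obs(): the state, without advancing time (a new reading comes with each control period).
- eyes.camera(name): name is "scene" or "top" or "wrist"; returns a dict with "color" (384x512x3 uint8, red, green, blue), "K" (3x3 intrinsics, pixels), "R" (3x3) and "t" (3): a world point X has camera coordinates R X + t; the wrist camera has in their place "T_tool_cam" (4x4, takes a point from camera to tool coordinates, whose origin is the TCP and whose axes are the flange's). Camera axes: x right, y down, z forward; pixel columns grow to the right and rows downward; lengths in m; the calibration is good to about 2 mm. The wrist camera is an equidistant fisheye: a pixel r from the principal point sees the ray r / f radians off the axis. A picture is of the moment at which its call begins: read the wrist's pose just before it. There is no depth.
- job.job_done(): hands the job in, once; it reports no verdict.
The state is a dict: "clock": time; "joint_pos": joint angles; "joint_vel": joint speeds; "tau": joint torques, N m; "eef_pos": TCP position; "tool_rot": TCP orientation; "ft_force": force on the tool from outside, world axes, zero at the start; "ft_torque": the same for the moment, N m; "grip_width": finger opening in m.
Only numpy, scipy, OpenCV 4.12 (cv2) and the standard library are available. Lean on these libraries where they do the work, as an engineer would, in place of code of your own. Each camera call takes 0.05 s, during which the arm holds its last target.

## Working session

There is one attempt and no reset: what is moved stays moved. The work goes in short steps, Python scripts to look and compute and a shell command to move; the robot and the scene stay as the last step left them, time stands still between calls to the robot, and variables do not carry over. Pictures are saved under pics/ and viewed, and the job is handed in when it is done.

```bash
mkdir -p pics; ls; python3 - <<'E'
from workcell import bot,eyes,job
import cv2,numpy as np
o=bot.get_obs()
for k,v in o.items(): print(k,np.round(v,4))
for n in("scene","top","wrist"):
    c=eyes.camera(n); cv2.imwrite(f"pics/{n}0.png",c["color"][:,:,::-1])
    for k in c:
        if k!="color": print(n,k,np.round(c[k],4).tolist())
E
```

```text
pics
clock 0.0
joint_pos [-1.338   0.2414  0.0037  1.3352 -0.      1.5708]
joint_vel [ 0.0014  0.0009 -0.0007 -0.0005  0.0013 -0.0007]
tau [-2.00000e-04 -3.72321e+01  2.52407e+01  1.70000e-02  0.00000e+00
 -0.00000e+00]
eef_pos [ 0.1152 -0.4859  0.2304]
tool_rot [ 9.932e-01  1.161e-01 -1.000e-04 -1.000e-03]
ft_force [-0.1564 -0.4772  0.1812]
ft_torque [ 0.0088  0.0002 -0.0039]
grip_width 0.0858
scene K [[434.3917, 0.0, 257.0626], [0.0, 434.3917, 198.0215], [0.0, 0.0, 1.0]]
scene R [[0.8328, 0.5532, -0.0212], [0.3438, -0.5469, -0.7633], [-0.4339, 0.6284, -0.6457]]
scene t [-0.4161, -0.0263, 1.7577]
top K [[474.3081, 0.0, 244.5252], [0.0, 474.3081, 188.407], [0.0, 0.0, 1.0]]
top R [[-0.0284, -0.9995, -0.0138], [-0.9817, 0.0305, -0.1881], [0.1884, 0.0082, -0.9821]]
top t [0.0307, 0.508, 1.4885]
wrist K [[297.3186, 0.0, 263.0435], [0.0, 297.3186, 188.2197], [0.0, 0.0, 1.0]]
wrist T_tool_cam [[-0.0002, -0.9575, -0.2885, 0.0737], [1.0, -0.0003, 0.0002, 0.0003], [-0.0003, -0.2885, 0.9575, -0.1431], [0.0, 0.0, 0.0, 1.0]]
```

View pics/scene0.png

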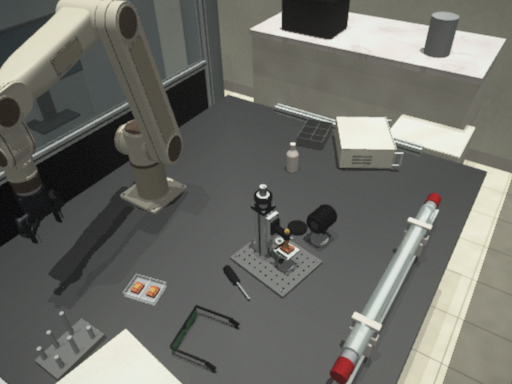

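View pics/top0.png

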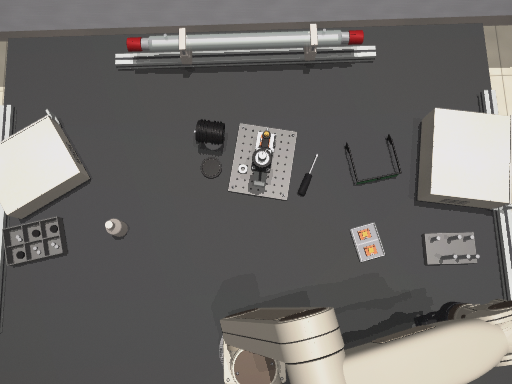

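View pics/wrist0.png

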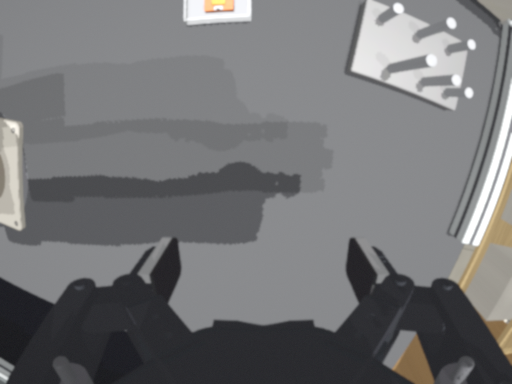

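The top view shows the silver thimble near (262,157) over the base plate, and the scene view shows it near (264,188). I'll zoom in on both.

```bash
python3 - <<'E'
import cv2
a=cv2.imread("pics/top0.png")[110:210,190:330]; b=cv2.imread("pics/scene0.png")[175:300,215:345]
cv2.imwrite("pics/topz.png",cv2.resize(a,None,fx=5.7,fy=5.7,interpolation=cv2.INTER_CUBIC)[:600,:800])
cv2.imwrite("pics/scz.png",cv2.resize(b,None,fx=4.8,fy=4.8,interpolation=cv2.INTER_CUBIC))
E
```

```text
(no output)
```

View pics/topz.png

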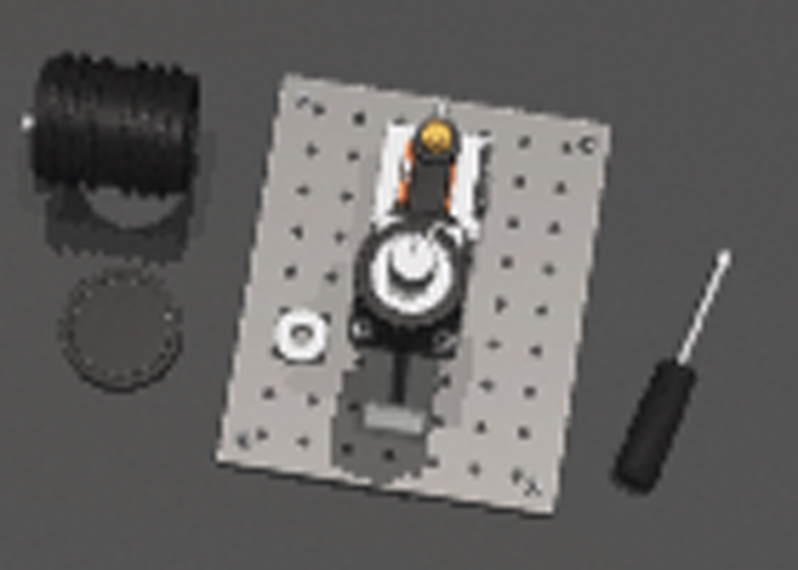

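View pics/scz.png

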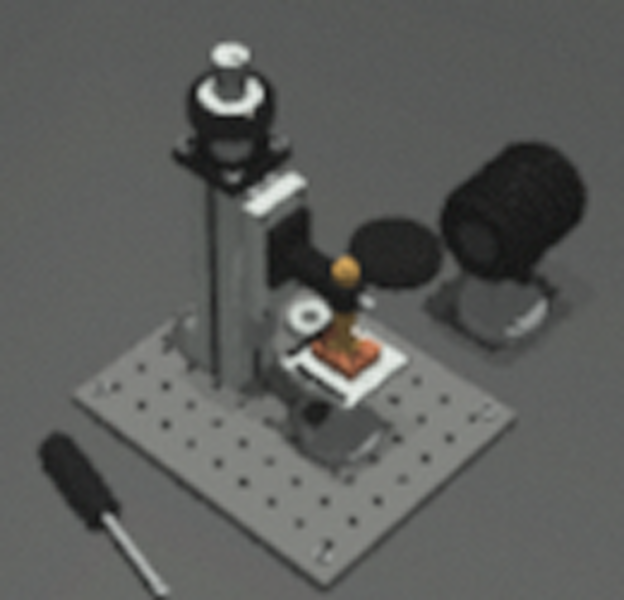

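```bash
cat > h.py <<'E'
from workcell import bot,eyes,job
import numpy as np, cv2
from scipy.spatial.transform import Rotation as Ro
def ray(c,u,v):
    K,R,t=map(np.array,(c["K"],c["R"],c["t"]))
    d=R.T@np.linalg.solve(K,[u,v,1.]); return -R.T@t,d
def onz(c,u,v,z):
    o,d=ray(c,u,v); return o+d*(z-o[2])/d[2]
def tri(a,b):
    (o1,d1),(o2,d2)=a,b
    s=np.linalg.lstsq(np.c_[d1,-d2],o2-o1,rcond=None)[0]
    p,q=o1+s[0]*d1,o2+s[1]*d2
    return (p+q)/2,np.linalg.norm(p-q)
def fray(c,u,v,obs):
    K=np.array(c["K"]);x=(u-K[0,2])/K[0,0];y=(v-K[1,2])/K[1,1];r=np.hypot(x,y)
    d=np.array([np.sin(r)*x/r,np.sin(r)*y/r,np.cos(r)])
    T=np.array(c["T_tool_cam"]);Rt=Ro.from_quat(obs["tool_rot"]).as_matrix()
    return np.array(obs["eef_pos"])+Rt@T[:3,3],Rt@T[:3,:3]@d
E
python3 - <<'E'
from h import *
s=eyes.camera("scene");t=eyes.camera("top")
print("thimble",onz(t,262.3,153.5,.293),onz(s,262.9,186.2,.293),tri(ray(t,262.3,153.5),ray(s,262.9,186.2)))
print("ring",onz(t,262.3,157.4,.261),onz(s,263.1,195.2,.261))
for u,v in((285,75),(610,122),(553,512),(218,460)): print(onz(t,190+u/5.7,110+v/5.7,.012))
print(tri(ray(t,190+437/5.7,110+134/5.7),ray(s,215+346/4.8,175+268/4.8)))
E
```

```text
thimble [ 0.55802867 -0.03810621  0.293     ] [ 0.55640556 -0.04261242  0.293     ] (array([ 0.55676306, -0.03949762,  0.29167803]), np.float64(0.004147413967148491))
ring [ 0.5552624  -0.03874465  0.261     ] [ 0.55860275 -0.04561934  0.261     ]
[0.74252985 0.02490725 0.012     ]
[ 0.70689542 -0.1676243   0.012     ]
[ 0.47297583 -0.1231201   0.012     ]
[0.50960291 0.07012883 0.012     ]
(array([ 0.65312281, -0.0578836 ,  0.16982605]), np.float64(0.0008010864416906409))
```

```bash
python3 - <<'E'
from h import *
o=bot.get_obs();R=Ro.from_quat(o["tool_rot"]).as_matrix()
print(R.T@(np.array([.557,-.04,.42])-o["eef_pos"]), R.round(3).tolist())
E
```

```text
[ 0.5327443  -0.33244001 -0.18879505] [[0.973, 0.231, -0.0], [0.231, -0.973, 0.001], [-0.0, -0.001, -1.0]]
```

```bash
python3 -m crank '{"travel":[[0,0,-0.06],[0.02,-0.01,-0.12],[0.06,-0.04,-0.16],[0.11,-0.07,-0.19],[0.16,-0.1,-0.19],[0.21,-0.13,-0.19],[0.26,-0.16,-0.19],[0.31,-0.19,-0.19],[0.36,-0.225,-0.19],[0.41,-0.255,-0.19]],"dr":[[0,0,0],[0,0,-0.1],[0,0,-0.2],[0,0,-0.35],[0,0,-0.5],[0,0,-0.65],[0,0,-0.8],[0,0,-0.95],[0,0,-1.1],[0,0,-1.25]],"hand":[0.085,0.085,0.085,0.085,0.085,0.085,0.085,0.085,0.085,0.085]}'
python3 - <<'E'
from h import *
o=bot.get_obs();R=Ro.from_quat(o["tool_rot"]).as_matrix()
print(o["joint_pos"],o["ft_torque"])
print(R.T@(np.array([.557,-.04,.42])-o["eef_pos"]), R.round(3).tolist())
E
```

```text
clock: 1.5
eef_pos: [0.4565, -0.142, 0.4215]
tool_rot: [0.736, 0.677, 0.0, 0.0]
ft_force: [0.6, -0.8, -0.2]
grip_width: 0.0852
[-3.01543249e-01  2.04226352e-01  4.49028212e-01  1.81507922e+00
 -2.25060851e-04  1.35188652e+00] [-0.00730581  0.01646627 -0.01407979]
[0.10999365 0.09177603 0.00147663] [[0.083, 0.997, 0.0], [0.997, -0.083, -0.0], [-0.0, 0.0, -1.0]]
```

```bash
python3 -m crank '{"travel":[[0.03,0.03,0],[0.07,0.06,0],[0.11,0.092,0],[0.11,0.092,0],[0.11,0.092,0],[0.11,0.092,0],[0.11,0.092,0],[0.11,0.092,0],[0.11,0.092,0],[0.11,0.092,0]],"dr":[[0,0,-0.18],[0,0,-0.36],[0,0,-0.54],[0,0,-0.72],[0,0,-0.9],[0,0,-1.08],[0,0,-1.26],[0,0,-1.44],[0,0,-1.55],[0,0,-1.55]],"hand":[0.085,0.085,0.085,0.085,0.085,0.085,0.085,0.085,0.085,0.085]}'
python3 -m crank '{"travel":[[0,0,0.02],[0,0,0.04],[0,0,0.04],[0,0,0.04],[0,0,0.04],[0,0,0.04],[0,0,0.04],[0,0,0.04],[0,0,0.04],[0,0,0.04]],"dr":[[0,0,-0.18],[0,0,-0.36],[0,0,-0.54],[0,0,-0.72],[0,0,-0.9],[0,0,-1.08],[0,0,-1.26],[0,0,-1.44],[0,0,-1.5],[0,0,-1.5]],"hand":[0.085,0.085,0.085,0.085,0.085,0.085,0.085,0.085,0.085,0.085]}'
python3 - <<'E'
from h import *
o=bot.get_obs();c=eyes.camera("wrist")
print(o["joint_pos"],o["eef_pos"],o["tool_rot"])
cv2.imwrite("pics/w1.png",c["color"][:,:,::-1])
E
```

```text
clock: 2.75
eef_pos: [0.5568, -0.0423, 0.4211]
tool_rot: [0.055, 0.998, 0.0, -0.0]
ft_force: [-0.8, -0.1, -0.7]
grip_width: 0.0851
clock: 4.0
eef_pos: [0.5568, -0.0423, 0.3812]
tool_rot: [-0.64, 0.768, 0.0, -0.0]
ft_force: [-0.0, 0.8, -0.1]
grip_width: 0.0851
[-7.58822227e-02  3.65319338e-01  5.62839123e-01  1.76853784e+00
  1.36443644e-05 -1.46480351e+00] [ 0.5567538  -0.04232484  0.38119899] [-6.39971087e-01  7.68398982e-01  8.20990145e-05 -7.48124253e-05]
```

View pics/w1.png

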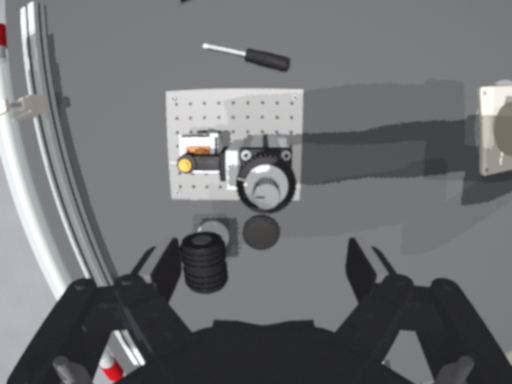

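The wrist view shows the outer knob centred near (266,181) with the thimble just below it. I'll zoom in and fit both.

```bash
python3 - <<'E'
import cv2
a=cv2.imread("pics/w1.png")[130:230,160:310]
cv2.imwrite("pics/w1z.png",cv2.resize(a,None,fx=5,fy=5,interpolation=cv2.INTER_CUBIC))
E
```

```text
(no output)
```

View pics/w1z.png

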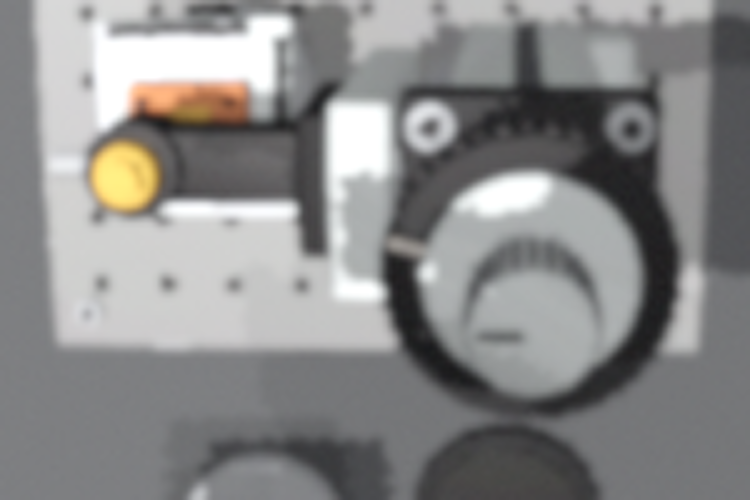

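```bash
python3 - <<'E'
from h import *
o=bot.get_obs();c=eyes.camera("wrist")
def f(u,v,z):
    p,d=fray(c,u,v,o); return p+d*(z-p[2])/d[2]
print(f(266.4,196.8,.293),f(266.4,186.8,.261),f(266.6,130+278/5,.261))
b=f(160+125/5,130+175/5,.17);print(b)
R=Ro.from_quat(o["tool_rot"]).as_matrix()
print(R.T@(np.array([.557,-.0405,.233])-o["eef_pos"]))
E
```

```text
[ 0.55498173 -0.03864353  0.293     ] [ 0.55481404 -0.03766869  0.261     ] [ 0.55442719 -0.03877153  0.261     ]
[ 0.65330984 -0.05724961  0.17      ]
[-1.83145411e-03  6.05177921e-05  1.48235738e-01]
```

```bash
python3 -m crank '{"travel":[[-0.003,0.002,0.03],[-0.003,0.002,0.06],[-0.003,0.002,0.08],[-0.003,0.002,0.08]],"dr":[[0,0,0],[0,0,0],[0,0,0],[0,0,0]],"hand":[0.085,0.085,0.085,0.085]}'
python3 - <<'E'
from h import *
o=bot.get_obs();c=eyes.camera("wrist")
print(o["eef_pos"],o["ft_torque"])
cv2.imwrite("pics/w2.png",c["color"][:,:,::-1])
c=eyes.camera("scene");cv2.imwrite("pics/s2.png",cv2.resize(c["color"][150:290,190:340,::-1],None,fx=4,fy=4,interpolation=cv2.INTER_CUBIC))
E
```

```text
clock: 4.6
eef_pos: [0.5543, -0.0389, 0.2996]
tool_rot: [-0.64, 0.768, 0.001, -0.001]
ft_force: [-0.7, -1.0, 0.1]
grip_width: 0.0853
[ 0.55426659 -0.03892965  0.29961856] [-0.02204466  0.03339859  0.00732958]
```

View pics/w2.png

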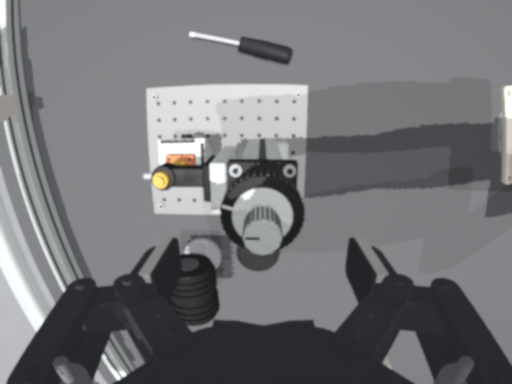

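View pics/s2.png

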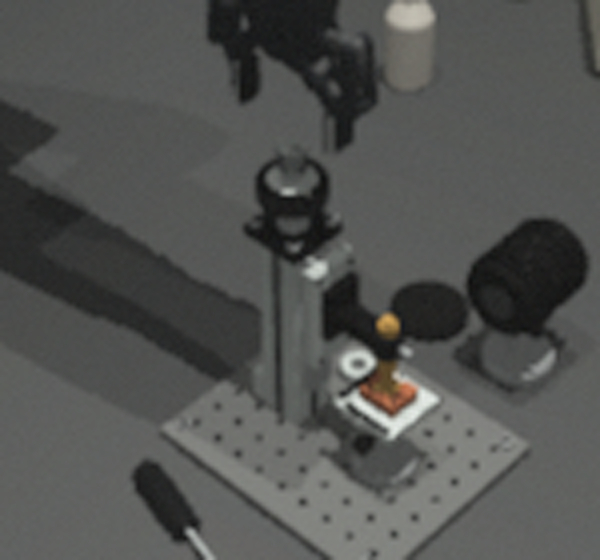

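```bash
python3 - <<'E'
from h import *
o=bot.get_obs();c=eyes.camera("wrist")
a=c["color"][150:290,190:340,::-1]
cv2.imwrite("pics/w2z.png",cv2.resize(a,None,fx=4,fy=4,interpolation=cv2.INTER_CUBIC))
E
```

```text
(no output)
```

View pics/w2z.png

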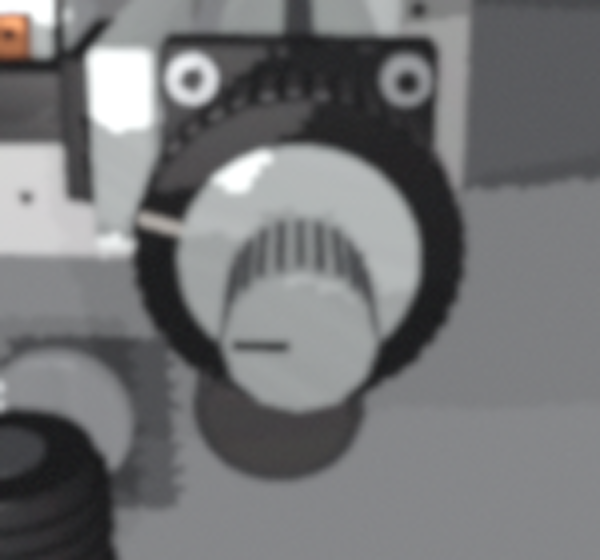

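```bash
python3 - <<'E'
from h import *
o=bot.get_obs();c=eyes.camera("wrist")
def f(u,v,z):
    p,d=fray(c,u,v,o); return p+d*(z-p[2])/d[2]
a=f(265,235,.293);b=f(265.1,216,.261)
print(a,b)
R=Ro.from_quat(o["tool_rot"]).as_matrix()
for m in (a,b): print(R.T@(np.array([m[0],m[1],.231])-o["eef_pos"]),o["joint_pos"][5])
E
```

```text
[ 0.55510896 -0.03898068  0.293     ] [ 0.55515803 -0.03762943  0.261     ]
[7.30930041e-05 8.94641851e-04 7.15085222e-02] -1.4608692153723026
[-0.00126509  0.00108839  0.07150845] -1.4608692153723026
```

```bash
python3 - <<'E'
from h import *
for i in range(2):
    o=bot.get_obs();R=Ro.from_quat(o["tool_rot"]).as_matrix()
    print(o["clock"],o["eef_pos"],o["tool_rot"],R.round(4).tolist())
    eyes.camera("wrist")
E
```

```text
4.8 [ 0.55601134 -0.03906819  0.30269416] [-0.64068491  0.76780292 -0.00085004  0.00088887] [[-0.179, -0.9838, 0.0025], [-0.9838, 0.179, -0.0002], [-0.0003, -0.0024, -1.0]]
4.85 [ 0.55601083 -0.03908594  0.30262524] [-0.6407103   0.76778174 -0.00086199  0.00087227] [[-0.179, -0.9838, 0.0024], [-0.9839, 0.179, -0.0002], [-0.0002, -0.0024, -1.0]]
```

```bash
python3 -m crank '{"travel":[[-0.0005,0.001,0.025],[-0.0005,0.001,0.05],[-0.0005,0.001,0.066],[-0.0005,0.001,0.072],[-0.0005,0.001,0.072],[-0.0005,0.001,0.072],[-0.0005,0.001,0.072]],"dr":[[0,0,0],[0,0,0],[0,0,0],[0,0,0],[0,0,0],[0,0,0],[0,0,0]],"hand":[0.085,0.085,0.085,0.085,0.085,0.085,0.085]}'
python3 - <<'E'
from h import *
o=bot.get_obs();print(o["eef_pos"],o["ft_torque"],o["ft_force"])
c=eyes.camera("wrist");cv2.imwrite("pics/w3.png",c["color"][:,:,::-1])
c=eyes.camera("scene");cv2.imwrite("pics/s3.png",cv2.resize(c["color"][150:290,190:340,::-1],None,fx=4,fy=4,interpolation=cv2.INTER_CUBIC))
E
```

```text
clock: 5.78
eef_pos: [0.5549, -0.0384, 0.2302]
tool_rot: [-0.641, 0.768, -0.001, 0.001]
ft_force: [0.1, 0.7, -0.1]
grip_width: 0.0851
[ 0.55494643 -0.03840613  0.23016625] [ 0.00107073 -0.00172896  0.0088957 ] [ 0.10527989  0.66170776 -0.13816228]
```

View pics/w3.png

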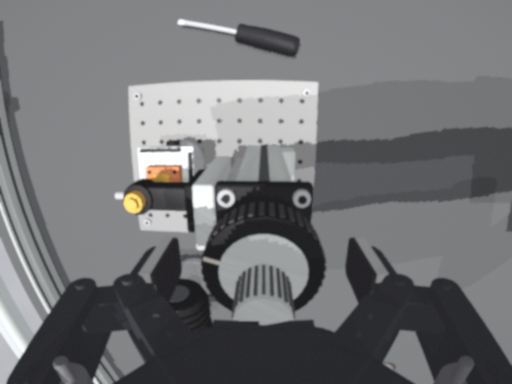

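View pics/s3.png

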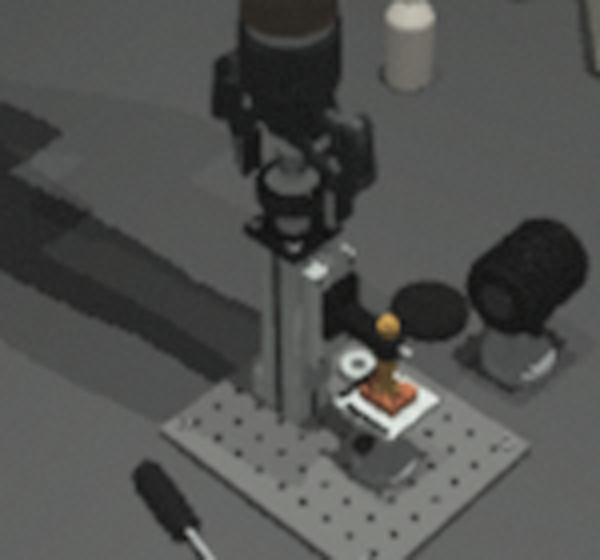

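The outer knob at (264,265) sits midway between the pads (180 and 348). I'll close on it.

```bash
python3 -m crank '{"travel":[[0,0,0],[0,0,0],[0,0,0],[0,0,0],[0,0,0],[0,0,0],[0,0,0],[0,0,0]],"dr":[[0,0,0],[0,0,0],[0,0,0],[0,0,0],[0,0,0],[0,0,0],[0,0,0],[0,0,0]],"hand":[0.045,0.045,0.045,0.045,0.045,0.045,0.045,0.045]}'
python3 - <<'E'
from h import *
o=bot.get_obs();print(o["joint_pos"][5],o["eef_pos"],o["ft_torque"],o["ft_force"])
c=eyes.camera("scene");cv2.imwrite("pics/s4.png",cv2.resize(c["color"][150:290,190:340,::-1],None,fx=4,fy=4,interpolation=cv2.INTER_CUBIC))
E
```

```text
clock: 6.88
eef_pos: [0.5549, -0.0384, 0.2299]
tool_rot: [-0.641, 0.768, -0.001, 0.001]
ft_force: [1.2, -0.1, 4.5]
grip_width: 0.0544
-1.4602577520302864 [ 0.55494212 -0.03840944  0.22991567] [-0.13311389 -0.18100061 -0.00992276] [ 1.16969112 -0.1261306   4.49198435]
```

View pics/s4.png

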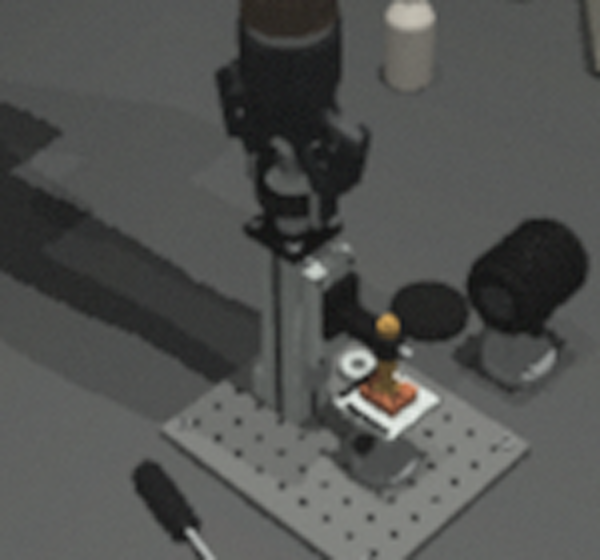

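```bash
cat > r.py <<'E'
from h import *
o=bot.get_obs();print("t %.2f j6 %.3f tz %.4f"%(o["clock"],o["joint_pos"][5],o["ft_torque"][2]),"F",np.round(o["ft_force"],1),"T",np.round(o["ft_torque"],3),"p",np.round(o["eef_pos"],4),"w %.4f"%o["grip_width"])
E
python3 -m crank '{"travel":[[0,0,0],[0,0,0],[0,0,0],[0,0,0],[0,0,0]],"dr":[[0,0,0.03],[0,0,0.06],[0,0,0.09],[0,0,0.12],[0,0,0.15]],"hand":[0.045,0.045,0.045,0.045,0.045]}' >/dev/null; python3 r.py
python3 -m crank '{"travel":[[0,0,0],[0,0,0],[0,0,0],[0,0,0],[0,0,0]],"dr":[[0,0,0.03],[0,0,0.06],[0,0,0.09],[0,0,0.12],[0,0,0.15]],"hand":[0.045,0.045,0.045,0.045,0.045]}' >/dev/null; python3 r.py
```

```text
t 7.55 j6 -1.309 tz 0.0370 F [ 1.1 -0.4  4.5] T [-0.076 -0.226  0.037] p [ 0.5549 -0.0384  0.2299] w 0.0540
t 8.18 j6 -1.159 tz 0.0492 F [0.3 0.1 5. ] T [-0.059 -0.252  0.049] p [ 0.5549 -0.0384  0.2299] w 0.0544
```

```bash
cat >> r.py <<'E'
import sys
sys.exit(0 if o["ft_torque"][2]<0.08 else 1)
E
python3 -m crank '{"travel":[[0,0,0],[0,0,0]],"dr":[[0,0,0.03],[0,0,0.06]],"hand":[0.045,0.045]}' >/dev/null; python3 r.py &&
python3 -m crank '{"travel":[[0,0,0],[0,0,0]],"dr":[[0,0,0.03],[0,0,0.06]],"hand":[0.045,0.045]}' >/dev/null; python3 r.py &&
python3 -m crank '{"travel":[[0,0,0],[0,0,0]],"dr":[[0,0,0.03],[0,0,0.06]],"hand":[0.045,0.045]}' >/dev/null && python3 r.py &&
python3 -m crank '{"travel":[[0,0,0],[0,0,0]],"dr":[[0,0,0.03],[0,0,0.06]],"hand":[0.045,0.045]}' >/dev/null && python3 r.py &&
python3 -m crank '{"travel":[[0,0,0],[0,0,0]],"dr":[[0,0,0.03],[0,0,0.06]],"hand":[0.045,0.045]}' >/dev/null && python3 r.py &&
python3 -m crank '{"travel":[[0,0,0],[0,0,0]],"dr":[[0,0,0.03],[0,0,0.06]],"hand":[0.045,0.045]}' >/dev/null && python3 r.py
```

```text
t 8.43 j6 -1.099 tz 0.0802 F [ 1.1 -0.5  4.8] T [-0.122 -0.252  0.08 ] p [ 0.555  -0.0384  0.2299] w 0.0546
t 8.43 j6 -1.099 tz 0.0802 F [ 1.1 -0.5  4.8] T [-0.122 -0.252  0.08 ] p [ 0.555  -0.0384  0.2299] w 0.0546
```

```bash
python3 - <<'E'
from h import *
for i in range(6):
    eyes.camera("top" if i else "scene"); print(round(bot.get_obs()["ft_torque"][2],4))
cv2.imwrite("pics/s5.png",cv2.resize(eyes.camera("scene")["color"][220:275,250:320,::-1],None,fx=10,fy=10,interpolation=cv2.INTER_CUBIC))
E
```

```text
-0.2076
-0.1196
-0.1664
-0.2316
-0.1747
-0.205
```

View pics/s5.png

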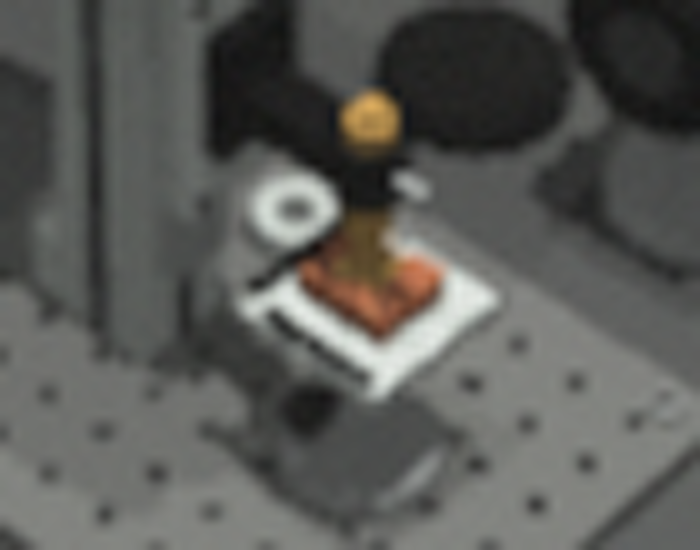

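```bash
python3 r.py
```

```text
t 8.78 j6 -1.100 tz -0.1329 F [ 1.  -0.8  5.1] T [-0.105 -0.23  -0.133] p [ 0.5549 -0.0384  0.2299] w 0.0545
```

```bash
sed -i 's/<0.08/<0.105/; s/"w %.4f"%o\["grip_width"\]/"tau6 %.4f"%o["tau"][5]/' r.py
python3 -m crank '{"travel":[[0,0,0],[0,0,0]],"dr":[[0,0,0.03],[0,0,0.06]],"hand":[0.045,0.045]}' >/dev/null; python3 r.py &&
python3 -m crank '{"travel":[[0,0,0],[0,0,0]],"dr":[[0,0,0.03],[0,0,0.06]],"hand":[0.045,0.045]}' >/dev/null && python3 r.py &&
python3 -m crank '{"travel":[[0,0,0],[0,0,0]],"dr":[[0,0,0.03],[0,0,0.06]],"hand":[0.045,0.045]}' >/dev/null && python3 r.py &&
python3 -m crank '{"travel":[[0,0,0],[0,0,0]],"dr":[[0,0,0.03],[0,0,0.06]],"hand":[0.045,0.045]}' >/dev/null && python3 r.py &&
python3 -m crank '{"travel":[[0,0,0],[0,0,0]],"dr":[[0,0,0.03],[0,0,0.06]],"hand":[0.045,0.045]}' >/dev/null && python3 r.py &&
python3 -m crank '{"travel":[[0,0,0],[0,0,0]],"dr":[[0,0,0.03],[0,0,0.06]],"hand":[0.045,0.045]}' >/dev/null && python3 r.py
```

```text
t 9.03 j6 -1.039 tz 0.0643 F [ 1.  -0.5  5.4] T [-0.141 -0.261  0.064] p [ 0.555  -0.0384  0.2299] tau6 -0.1427
t 9.28 j6 -0.979 tz -0.0015 F [ 1.3 -0.5  5.1] T [-0.211 -0.255 -0.002] p [ 0.555  -0.0385  0.2299] tau6 -0.1421
t 9.53 j6 -0.920 tz 0.1425 F [ 1.3 -0.8  5.5] T [-0.11  -0.235  0.142] p [ 0.5549 -0.0385  0.2299] tau6 -0.0389
```

```bash

python3 -m crank '{"travel":[[0,0,0]],"dr":[[0,0,0.02]],"hand":[0.045]}' >/dev/null; python3 r.py
python3 -m crank '{"travel":[[0,0,0]],"dr":[[0,0,0.02]],"hand":[0.045]}' >/dev/null; python3 r.py
```

```text
t 9.65 j6 -0.900 tz 0.1620 F [ 0.2 -0.4  5.5] T [-0.163 -0.238  0.162] p [ 0.5549 -0.0384  0.2299] tau6 0.0558
t 9.78 j6 -0.880 tz 0.1446 F [ 0.6 -0.6  5.2] T [-0.209 -0.256  0.145] p [ 0.5549 -0.0384  0.2299] tau6 0.0432
```

Three consecutive readings of about 0.15 Nm, against about 0.045 before, say the pin has touched. I'll stop here, release and look.

```bash
python3 -m crank '{"travel":[[0,0,0],[0,0,0],[0,0,0],[0,0,0],[0,0,-0.015],[0,0,-0.035],[0,0,-0.035],[0,0,-0.035]],"dr":[[0,0,0],[0,0,0],[0,0,0],[0,0,0],[0,0,0],[0,0,0],[0,0,0],[0,0,0]],"hand":[0.085,0.085,0.085,0.085,0.085,0.085,0.085,0.085]}'
python3 r.py
python3 - <<'E'
from h import *
c=eyes.camera("wrist");cv2.imwrite("pics/w6.png",c["color"][:,:,::-1])
cv2.imwrite("pics/s6.png",cv2.resize(eyes.camera("scene")["color"][220:275,250:320,::-1],None,fx=10,fy=10,interpolation=cv2.INTER_CUBIC))
E
```

```text
clock: 10.78
eef_pos: [0.5544, -0.0383, 0.2643]
tool_rot: [-0.395, 0.919, -0.0, 0.0]
ft_force: [0.8, 0.1, 0.0]
grip_width: 0.0849
t 10.78 j6 -0.880 tz 0.0318 F [0.8 0.1 0. ] T [ 0.01  -0.027  0.032] p [ 0.5544 -0.0383  0.2643] tau6 -0.0001
```

View pics/s6.png

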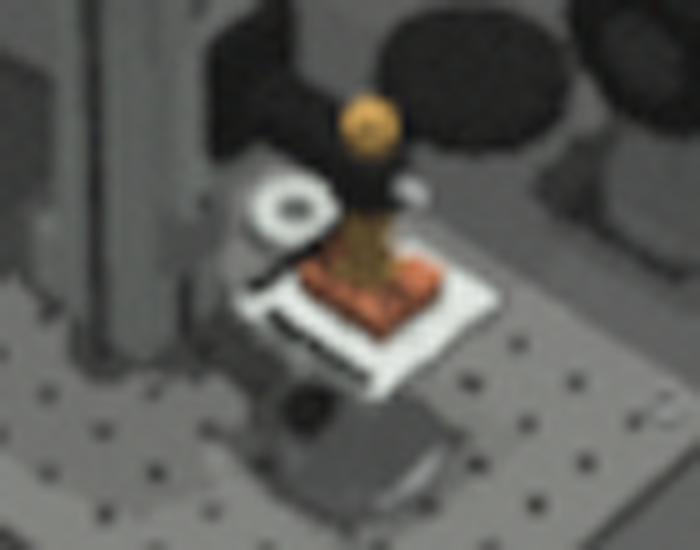

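View pics/w6.png

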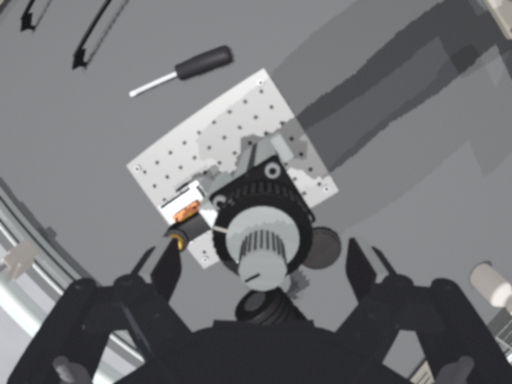

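```bash
python3 -m crank '{"travel":[[0,0,0],[0,0,0],[0,0,0],[0,0,0],[0,0,0],[0,0,0],[0,0,0],[0,0,0],[0,0,0],[0,0,0]],"dr":[[0,0,0],[0,0,0],[0,0,0],[0,0,0],[0,0,0],[0,0,0],[0,0,0],[0,0,0],[0,0,0],[0,0,0]],"hand":[0.015,0.015,0.015,0.015,0.015,0.015,0.015,0.015,0.015,0.015]}'
python3 r.py
python3 - <<'E'
from h import *
c=eyes.camera("wrist");cv2.imwrite("pics/w7.png",c["color"][:,:,::-1])
cv2.imwrite("pics/s7.png",cv2.resize(eyes.camera("scene")["color"][150:290,190:340,::-1],None,fx=4,fy=4,interpolation=cv2.INTER_CUBIC))
E
```

```text
clock: 12.12
eef_pos: [0.5547, -0.0386, 0.2645]
tool_rot: [-0.394, 0.919, -0.0, 0.0]
ft_force: [2.0, -2.5, 0.8]
grip_width: 0.0201
t 12.12 j6 -0.880 tz 0.0669 F [ 2.  -2.5  0.8] T [-0.592 -0.444  0.067] p [ 0.5547 -0.0386  0.2645] tau6 0.0192
```

View pics/s7.png

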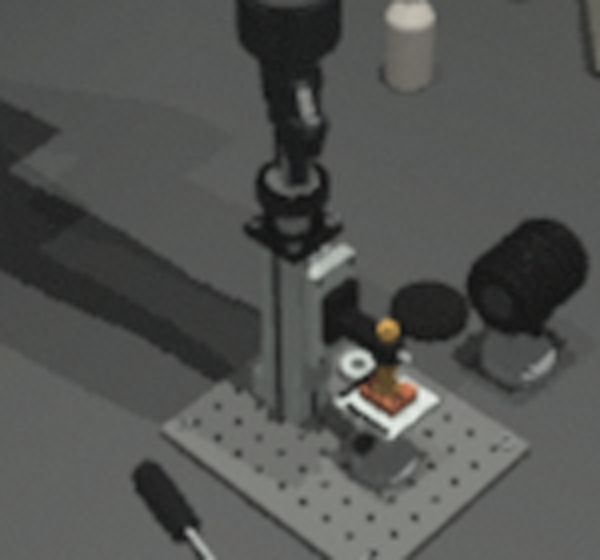

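View pics/w7.png

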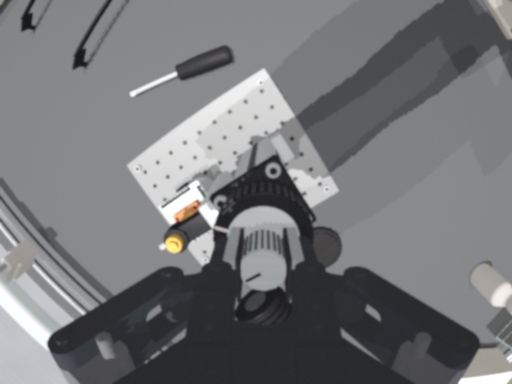

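The fingers hold the thimble between them, clear above the outer knob. Now turn 2.6 rad, sinking 0.76 mm per rad.

```bash
python3 -m crank '{"travel":[[0,0,0.0001],[0,0,0.00015],[0,0,0.0002],[0,0,0.0003],[0,0,0.0004],[0,0,0.00045],[0,0,0.0005],[0,0,0.0006],[0,0,0.0007],[0,0,0.00075]],"dr":[[0,0,0.1],[0,0,0.2],[0,0,0.3],[0,0,0.4],[0,0,0.5],[0,0,0.6],[0,0,0.7],[0,0,0.8],[0,0,0.9],[0,0,1.0]],"hand":[0.015,0.015,0.015,0.015,0.015,0.015,0.015,0.015,0.015,0.015]}'
python3 r.py
python3 - <<'E'
from h import *
c=eyes.camera("wrist");cv2.imwrite("pics/w8.png",c["color"][:,:,::-1])
E
```

```text
clock: 13.48
eef_pos: [0.5547, -0.0385, 0.2644]
tool_rot: [0.096, 0.995, -0.0, 0.001]
ft_force: [0.8, -3.7, 4.1]
grip_width: 0.0201
t 13.47 j6 0.123 tz 0.0167 F [ 0.8 -3.7  4.1] T [-0.516 -0.188  0.017] p [ 0.5547 -0.0385  0.2644] tau6 -0.6286
```

View pics/w8.png

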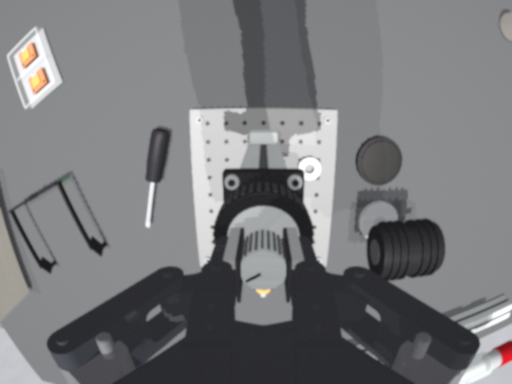

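```bash
python3 -m crank '{"travel":[[0,0,0],[0,0,0],[0,0,0],[0,0,0],[0,0,0],[0,0,0],[0,0,0],[0,0,0]],"dr":[[0,0,0.1],[0,0,0.2],[0,0,0.3],[0,0,0.4],[0,0,0.5],[0,0,0.6],[0,0,0.7],[0,0,0.8]],"hand":[0.015,0.015,0.015,0.015,0.015,0.015,0.015,0.015]}'
python3 r.py
```

```text
clock: 14.52
eef_pos: [0.5548, -0.0384, 0.2644]
tool_rot: [0.475, 0.88, 0.0, 0.001]
ft_force: [0.7, -3.3, 4.4]
grip_width: 0.0203
t 14.53 j6 0.922 tz 0.0644 F [ 0.7 -3.3  4.4] T [-0.514 -0.263  0.064] p [ 0.5548 -0.0384  0.2644] tau6 -0.6276
```

```bash
python3 -m crank '{"travel":[[0,0,0],[0,0,0],[0,0,0],[0,0,0],[0,0,0],[0,0,0],[0,0,0],[0,0,0],[0,0,0]],"dr":[[0,0,0.1],[0,0,0.2],[0,0,0.3],[0,0,0.4],[0,0,0.5],[0,0,0.6],[0,0,0.7],[0,0,0.8],[0,0,0.8]],"hand":[0.015,0.015,0.015,0.015,0.015,0.015,0.015,0.015,0.015]}'
python3 r.py
python3 - <<'E'
from h import *
c=eyes.camera("wrist");cv2.imwrite("pics/w9.png",c["color"][:,:,::-1])
cv2.imwrite("pics/s9.png",cv2.resize(eyes.camera("scene")["color"][220:275,250:320,::-1],None,fx=10,fy=10,interpolation=cv2.INTER_CUBIC))
E
```

```text
clock: 15.65
eef_pos: [0.5549, -0.0384, 0.2644]
tool_rot: [0.779, 0.627, 0.001, 0.001]
ft_force: [2.1, -2.5, 5.1]
grip_width: 0.0203
t 15.65 j6 1.718 tz 0.0098 F [ 2.1 -2.5  5.1] T [-0.522 -0.323  0.01 ] p [ 0.5549 -0.0384  0.2644] tau6 0.1786
```

View pics/w9.png

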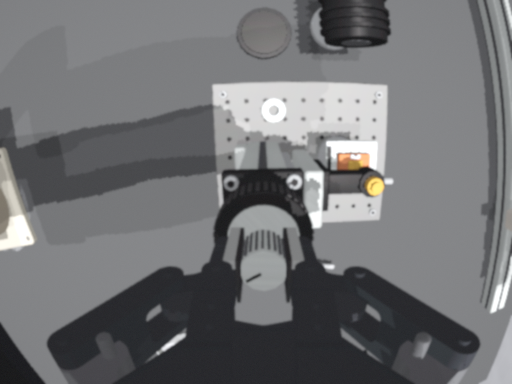

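View pics/s9.png

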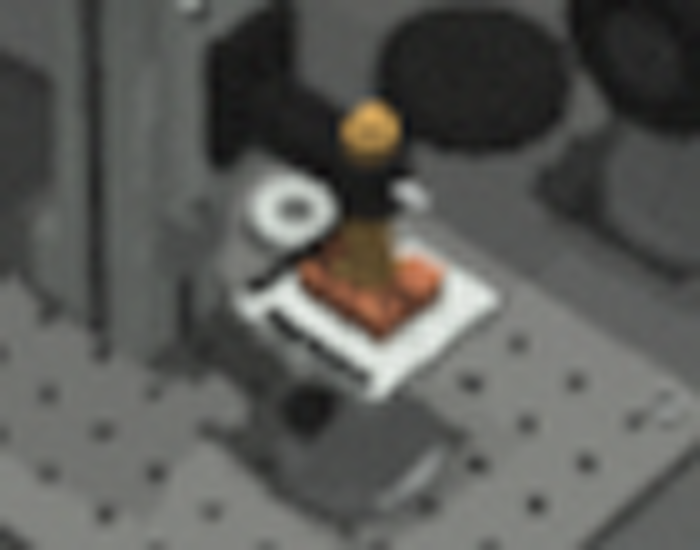

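The thimble's mark kept its place between the fingers, so it turned with the tool by 2.60 rad. The barrel top in the scene view has gone down slightly, and the carrier is unmoved. I'll release and rise.

```bash
python3 -m crank '{"travel":[[0,0,0],[0,0,0],[0,0,0],[0,0,0],[0,0,-0.02],[0,0,-0.05],[0,0,-0.09],[0,0,-0.12],[0,0,-0.12],[0,0,-0.12]],"dr":[[0,0,0],[0,0,0],[0,0,0],[0,0,0],[0,0,0],[0,0,0],[0,0,0],[0,0,0],[0,0,0],[0,0,0]],"hand":[0.085,0.085,0.085,0.085,0.085,0.085,0.085,0.085,0.085,0.085]}'
python3 r.py
python3 - <<'E'
from h import *
c=eyes.camera("wrist");cv2.imwrite("pics/w10.png",cv2.resize(c["color"][100:280,180:400,::-1],None,fx=3.3,fy=3.3,interpolation=cv2.INTER_CUBIC))
E
```

```text
clock: 17.0
eef_pos: [0.5543, -0.0383, 0.3826]
tool_rot: [0.78, 0.626, -0.0, -0.0]
ft_force: [0.3, -0.8, 0.1]
grip_width: 0.085
t 17.00 j6 1.720 tz 0.0376 F [ 0.3 -0.8  0.1] T [ 0.02  -0.038  0.038] p [ 0.5543 -0.0383  0.3826] tau6 -0.0008
```

View pics/w10.png

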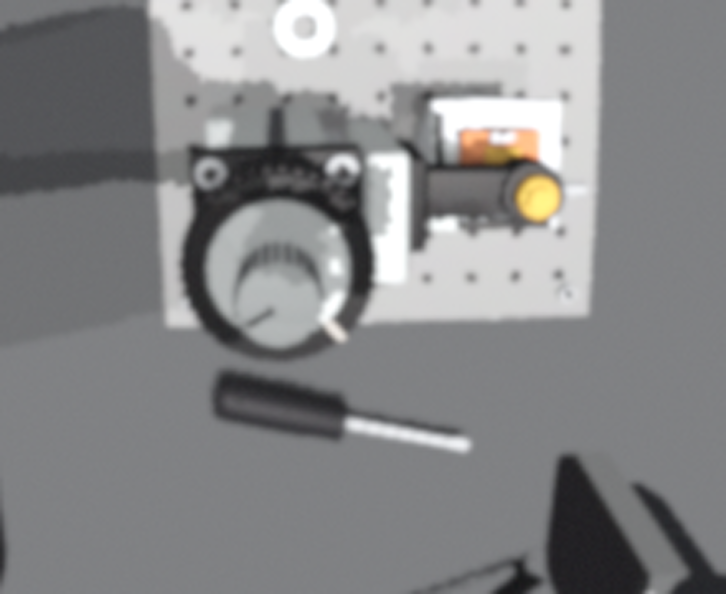

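Coarse mark measures about +0.53 rad of turn, which agrees with the 0.58 commanded less slack. I'll use spare time for a closer side look at the pin.

```bash
python3 -m crank '{"travel":[[-0.04,0.02,0],[-0.08,0.045,0],[-0.12,0.07,0],[-0.16,0.09,0],[-0.193,0.11,0],[-0.193,0.11,0.03],[-0.193,0.11,0.07],[-0.193,0.11,0.1],[-0.193,0.11,0.13],[-0.193,0.11,0.13]],"dr":[[0,0,-0.18],[0,0,-0.36],[0,0,-0.54],[0,0,-0.72],[0,0,-0.9],[0,0,-1.08],[0,0,-1.26],[0,0,-1.44],[0,0,-1.62],[0,0,-1.79]],"hand":[0.085,0.085,0.085,0.085,0.085,0.085,0.085,0.085,0.085,0.085]}'
python3 r.py
python3 - <<'E'
from h import *
c=eyes.camera("wrist");cv2.imwrite("pics/w11.png",cv2.resize(c["color"][:,:,::-1],None,fx=1.5,fy=1.5,interpolation=cv2.INTER_CUBIC))
E
```

```text
clock: 18.3
eef_pos: [0.6175, -0.2495, 0.2477]
tool_rot: [-0.003, 1.0, 0.002, -0.005]
ft_force: [-0.0, -1.1, 0.3]
grip_width: 0.085
t 18.30 j6 -0.391 tz -0.0304 F [-0.  -1.1  0.3] T [-0.04  -0.048 -0.03 ] p [ 0.6175 -0.2495  0.2477] tau6 1.1051
```

View pics/w11.png

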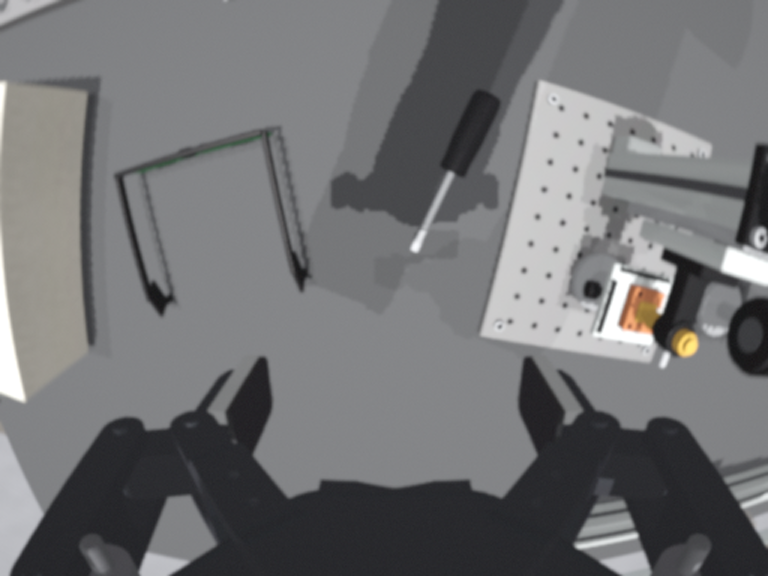

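```bash
python3 - <<'E'
import cv2
from h import *
print(bot.get_obs()["eef_pos"])
a=eyes.camera("wrist")["color"][165:250,390:490,::-1]
cv2.imwrite("pics/w11z.png",cv2.resize(a,None,fx=7,fy=7,interpolation=cv2.INTER_CUBIC))
E
```

```text
[ 0.61827576 -0.24978534  0.24951686]
```

View pics/w11z.png

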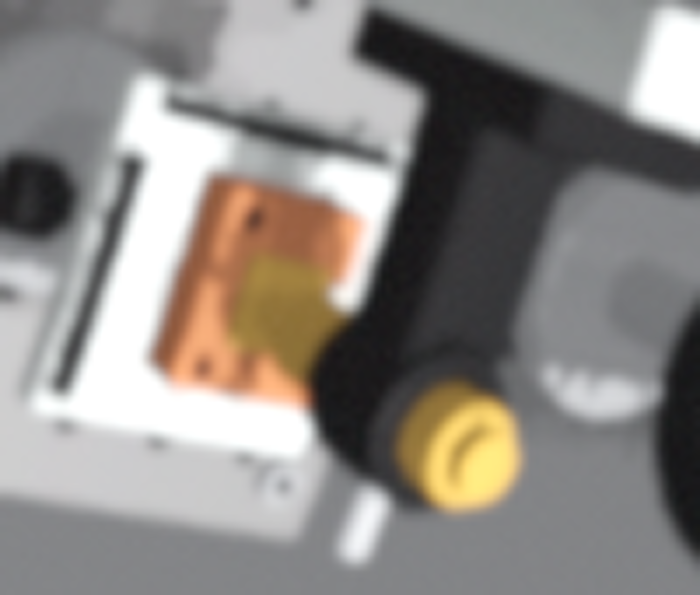

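The side view shows the brass barrel and pin running into the pad near (270,310), with no gap visible. The carrier sits square on the platform. The robot is clear of everything, so I'll hand in.

```bash
python3 -c "
from workcell import job
print(job.job_done())"; python3 r.py
```

```text
the job is handed in; nothing more can be done
None
the job is handed in; nothing more can be done
```

I brought the pin down onto the pad with the outer knob, pressed it in with the inner knob, released both and handed the job in at about 18 s of the 72 s. No verdict was reported.

- **Outer knob:** I turned it 0.58 rad clockwise, about 5.5 mm. The torque rose from about 0.05 Nm to about 0.15 Nm and held there for three readings. The torque readings were noisy, and I turned 0.04 rad further to confirm, so the pin may be up to about 1 mm past first touch.
- **Inner knob:** I turned it 2.60 rad clockwise, which is 2.0 mm. Its index mark stayed fixed between the fingers, so it turned with the tool.
- **Sinking:** I had allowed for the thimble to sink as it turned. It did not appear to, so the tool pressed down on it with about 4–5 N.

**Last checks:**
- The outer knob's mark showed about 0.53 rad of turn, close to the 0.58 commanded, and the inner knob had not carried it along.
- The carrier and the parts I could see stood where they were.
- The arm was raised and clear, reading near zero force.
- The final close view showed no visible gap at the pin, but it could not resolve the contact itself, so the touch rests on the torque rise.

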